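# Show the bored rail to the inspection camera

### The arm

A 6-joint arm with a two-finger parallel gripper is mounted at the origin on the work surface. World frame = base frame: x ahead of the robot, y to its left, z up, the work surface at z = 0. Lengths are in m, angles in rad, forces in N, time in s.
With the tool pointing down it reaches from about 0.35 to 0.725 m from the base axis. Payload 6 kg.
Tool frame: the origin (TCP) lies midway between the tips of the shut fingers; the grasp point (between the pads) lies 19 mm behind it; z points along the fingers, y is the direction in which the jaws open and shut (so a half turn about z gives the same grasp; the last joint's range is limited). The gripper opens to 85 mm and grips with 20 to 120 N. Pads are 22 mm wide; open, the fingers measure 114 mm over their backs; the gripper's body (76 mm by 85 mm) begins 54 mm behind the grasp point. The pads swing forward as they close: fully open they stand 13 mm farther back than shut.
Start: joints at [-0.861, 0.04, 0.085, 0, -1.615, -0.334], TCP at [0.22, -0.558, 0.231] pointing down, gripper open.
Joint ranges: [-2.56, 2.56], [-1.29, 2.01], [-1.08, 1.49], [-3.29, 1.98], [-2.81, -0.18], [-2.99, 2.99]. Speed limits (rad/s): [2.57, 2.57, 3.01, 3.14, 3.14, 3.14].

### API

Orientations are given as a rotation vector (axis times angle).
In Python, from workcell import ctrl gives the robot as it stands. Calls block until the motion is done:
- ctrl.move_pose(position, orientation): joint-space move of the TCP to a pose.
- ctrl.servo_line(position, frame=None, vel=0.15, until_force=None): straight line of the TCP; frame=None keeps the orientation; vel is the mean speed in m/s. With until_force (N) it stops when the force on the tool has changed by that much, and returns True; else False.
- ctrl.move_joints(angles): joint-space move.
- ctrl.open() and ctrl.close(squeeze=None): open the fingers fully, or close them until they stop; squeeze is the grip in N (None keeps the last).
- ctrl.dwell(seconds).
- ctrl.inverse_kinematics(position, orientation): joint angles nearest the present ones, or None.
- ctrl.sense(): the state.
- ctrl.capture(name): name is "side" or "top" or "wrist"; returns the picture (480x640x3 uint8, blue, green, red); there is no depth.
- ctrl.get_calibration(name): a dict with "camera_matrix" (3x3 intrinsics, pixels), "D" ([k1, k2, p1, p2, k3] as OpenCV has them; the pictures are not rectified), "T" (4x4, takes a point from camera to world coordinates). Camera axes: x right, y down, z forward; pixel columns grow to the right and rows downward; lengths in m; the calibration is good to about 2 mm. A picture is of the moment at which its call begins: read the wrist's pose just before it. get_calibration takes no time and is no camera call; for the wrist camera it gives the pose at the moment of the call.
A pose or a line that the arm cannot do raises ctrl.MotionError and nothing moves.
- ctrl.job_done(): hands the job in, once; it reports no verdict.
Trained networks look in the newest picture that a camera, given by its name, has taken for a name from the list of things; names that differ only in an ending like _2 or _b are one class to them, and where a whole thing is asked for, a point or a joint stands for the part that bears it (a point fixed in the world has none). Each returns a list of dicts, best first, with "score" (0 to 1); they miss things now and then, are a little off and sometimes report something else, mostly with a low value. They report only what shows in the picture. A call takes as long as a camera call. They do not tell look-alikes from the thing itself.
- ctrl.spot_in(camera, thing): "point" ([x, y, z] in m, in world coordinates, good to about 4 mm: the middle of the surface that is visible of it).
- ctrl.masks_of(camera, thing): "region" (480x640 bool, what is visible of it).
The state is a dict: "clock": time; "qpos": joint angles; "qvel": joint speeds; "tau": joint torques, N m; "tool_pos": TCP position; "tool_rot": TCP orientation; "ft_force": force on the tool from outside, world axes, zero at the start; "ft_torque": the same for the moment, N m; "opening": finger opening in m.
Only numpy, scipy, OpenCV 4.12 (cv2) and the standard library are available. Lean on these libraries where they do the work, as an engineer would, in place of code of your own. Each camera call takes 0.05 s, during which the arm holds its last target.

### The job

The rail in the dowel jig has just been bored: throw the jig's toggle clamp wide open and leave it open, take the rail out and hold it up in front of the inspection camera for checking. Its bored end must face the lens squarely, in the middle of the view, 100 mm from the glass, with the two holes side by side in the picture (the camera looks somewhat downwards, so the rail has to be pitched to suit). Finish while still holding it there, steady in the air, and leave the camera and everything else on the bench undisturbed.

Things in the scene. Friction and masses are not known exactly. Their poses are not given: they have to be found in the camera images.
- jig: dowel jig fixed to the bench; plate 315 x 130 x 18 mm. Origin: on the bench under rail middle; +x along the rail to its bored end, z up. Rail underside 30 mm above bench. Drill-bush block at x 82 to 106 mm, 64 mm high. Fence on +y side, 44 mm high, 1.5 mm off the rail, only at x beyond 46 mm either way, so fingers fit at the middle. Clamp stands behind the plain end, foot at x -172 to -106 mm.
- clamp_arm (a joint): angle (rad) of the toggle clamp's hold-down arm: 0 = down, rubber tip on the rail 58 mm back from its middle, locked; about 1.48 = upright, wide open. Only the handle moves it: handle laid back 30, 50, 72 degrees gives 0.4, 0.87, 1.45 rad. A push of a few newtons does it; it stays where it is left.
- handle_top (a point): top of the toggle clamp's handle. Its rubber grip, 76 mm long below this point, is 18 mm thick (jig x) and 22 mm wide. Clamped it stands upright at jig x = -147 mm, y = 0, this point 183 mm above the bench, nothing higher than 97 mm in front of it (towards the rail). Opened, it tips back towards jig -x; this point ends about 105 mm further back and 65 mm lower.
- rail_center (a point): centre of the rail that lies in the jig: a plain beech bar 160 x 40 x 24 mm (along its x, y, z), about 120 g. +x points to the bored end, z up as it lies.
- bored_end (a point): centre of that rail's bored end face (80 mm from the centre, along rail +x): two 10 mm dowel holes side by side, 22 mm apart along rail y. The other end is plain.
- lens (a point): centre of the front glass of the inspection camera on its stand, in a 66 mm ring light. It looks along this frame's -x; y is the picture's horizontal (level), z its up. Stand place, lens height (about 240 to 325 mm) and downward tilt (0.12 to 0.38 rad) vary. In focus at x = -100 mm, y = z = 0 here. The head is held by friction only. Camera body and column stand behind the lens.
- rail2_center (a point): a finished rail, same shape, lying in the open plywood tray; not to be used
- rail3_center (a point): another finished rail in the tray; not to be used
- jar: closed glass jar, 84 mm across, 135 mm high, origin under its middle; bystander
- tumbler: drinking tumbler, 92 mm across, 197 mm high, origin under its middle; bystander
- sander: round palm sander, 125 mm across, 130 mm high, with a dust canister out to 126 mm along its +x; origin under its middle; bystander
- drill: cordless drill standing on its battery, 215 mm high, chuck pointing along its -x to 146 mm; origin under its middle; bystander
- bar_clamp: steel bar clamp lying flat, 265 x 85 x 20 mm; origin under the middle of its bar, which runs along its x; bystander
- dowel_tin: open tin of dowel pins, 72 mm across, 50 mm high, origin under its middle; bystander
Mind the look-alikes: they are no part of the job. Leave any turquoise or yellow look-alike of the part that bears rail_center alone.

How it is judged:
By the outcome, as a careful person would: the job done as asked, in the order asked, and still so for the second after the job is handed in, while the arm keeps its last pose, push and grip.
It also fails if it takes over 64 s, if anything falls off the work surface, if the arm or the gripper's body presses on something with over 40 N, if the wrist force passes 120 N, or if a joint passes its speed limit or range.

## Working session

There is one attempt and no reset: what is moved stays moved. The work goes in short steps, each a Python script; the robot and the scene stay as the last script left them, time stands still between calls to the robot, and variables do not carry over. Pictures are saved under pics/ and viewed, and the job is handed in when it is done.

```bash
ls; mkdir -p pics; python3 - <<'E'
from workcell import ctrl
import cv2
for n in ("side","top","wrist"):
    im=ctrl.capture(n); cv2.imwrite(f"pics/{n}0.png",im)
    c=ctrl.get_calibration(n); print(n,c["camera_matrix"].round(1).tolist(),c["D"],c["T"].round(3).tolist() if hasattr(c["T"],'round') else c["T"])
print(ctrl.sense())
E
```

```text
pics
side [[619.6, 0.0, 322.6], [0.0, 619.6, 249.8], [0.0, 0.0, 1.0]] [-0.10775175  0.          0.          0.          0.        ] [[0.996, -0.074, 0.052, 0.446], [-0.09, -0.738, 0.669, -1.192], [-0.012, -0.671, -0.741, 1.48], [0.0, 0.0, 0.0, 1.0]]
top [[436.2, 0.0, 322.0], [0.0, 436.2, 242.8], [0.0, 0.0, 1.0]] [0.00776115 0.         0.         0.         0.        ] [[0.016, -0.989, 0.148, 0.388], [-1.0, -0.017, -0.006, -0.036], [0.008, -0.148, -0.989, 1.302], [0.0, 0.0, 0.0, 1.0]]
wrist [[424.4, 0.0, 314.1], [0.0, 424.4, 236.2], [0.0, 0.0, 1.0]] [-0.0444608  0.         0.         0.         0.       ] [[-0.367, 0.884, 0.291, 0.145], [0.93, 0.348, 0.116, -0.587], [0.001, 0.313, -0.95, 0.373], [0.0, 0.0, 0.0, 1.0]]
{'clock': 0.15, 'qpos': array([-8.61265801e-01,  4.07117199e-02,  8.40820931e-02, -3.11289930e-04,
       -1.61549212e+00, -3.33707126e-01]), 'qvel': array([ 2.67501279e-04, -2.16791906e-03,  3.50767375e-03,  1.44704163e-03,
       -7.31580168e-05, -9.16136369e-04]), 'tau': array([-1.90915569e-03, -3.68616557e+01,  3.47692716e+01,  6.93615139e+00,
       -4.39509415e-03,  8.80698650e-06]), 'tool_pos': array([ 0.22019639, -0.55788261,  0.23051478]), 'tool_rot': array([ 5.86821914e-01, -3.08590099e+00, -2.04824294e-03]), 'ft_force': array([1.2234929 , 0.38071857, 0.08547026]), 'ft_torque': array([ 0.00246132, -0.00108076, -0.02309374]), 'opening': 0.08555467108050734}
```

View pics/side0.png

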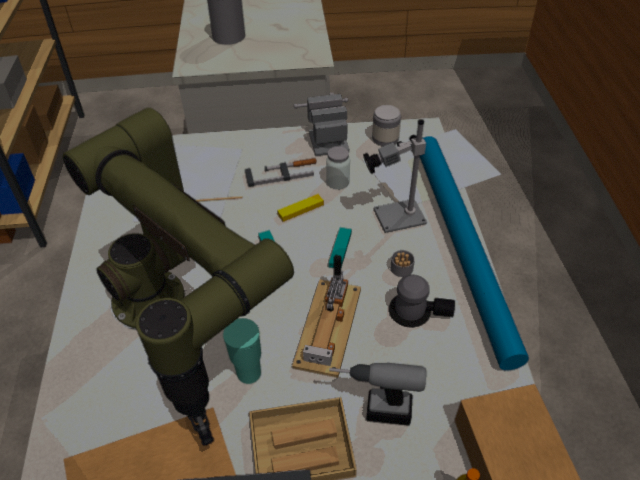

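View pics/top0.png

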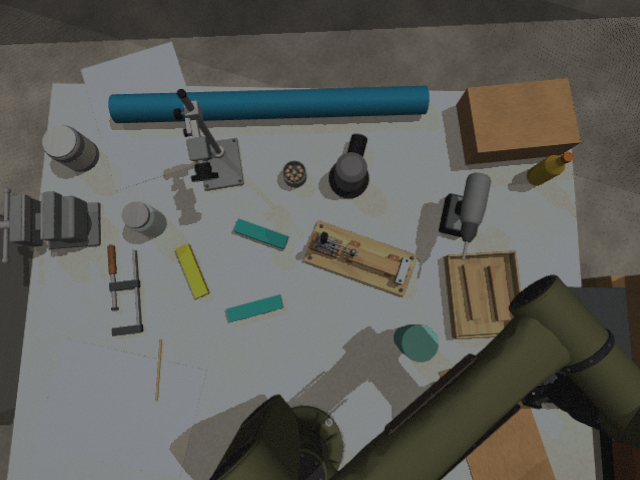

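View pics/wrist0.png

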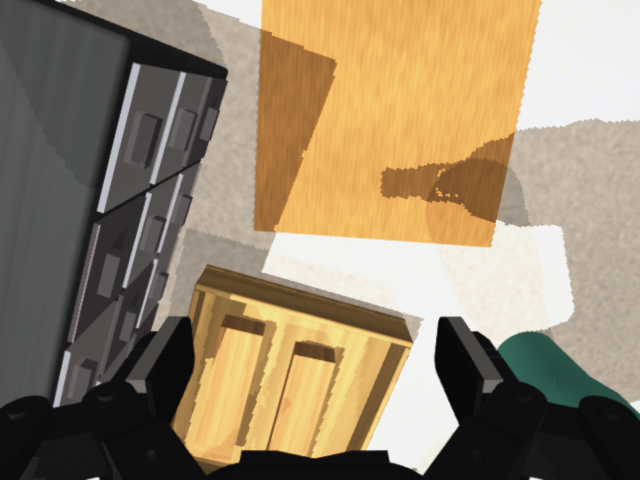

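```bash
python3 - <<'E'
from workcell import ctrl
for cam in ("side","top"):
    for t in "jig handle_top rail_center bored_end lens rail2_center jar tumbler sander drill bar_clamp dowel_tin".split():
        r=ctrl.spot_in(cam,t)
        print(cam,t,[(round(d["score"],2),[round(float(v),3) for v in d["point"]]) for d in r[:4]])
print(ctrl.sense()["clock"])
E
```

```text
side jig [(0.81, [0.542, -0.162, 0.02])]
side handle_top [(0.71, [0.57, -0.053, 0.145])]
side rail_center [(0.95, [0.608, 0.146, 0.025]), (0.87, [0.489, 0.335, 0.025]), (0.67, [0.521, -0.196, 0.056]), (0.58, [0.367, 0.208, 0.025])]
side bored_end [(0.84, [0.494, 0.329, 0.027]), (0.78, [0.524, -0.191, 0.056]), (0.69, [0.785, 0.032, 0.035]), (0.65, [0.609, 0.142, 0.026])]
side lens [(0.97, [0.753, 0.243, 0.29])]
side rail2_center [(0.93, [0.447, -0.565, 0.034])]
side jar [(0.58, [0.63, 0.439, 0.095])]
side tumbler [(0.92, [0.309, -0.317, 0.179]), (0.41, [0.571, -0.053, 0.144]), (0.19, [0.449, -0.565, 0.037])]
side sander []
side drill [(0.83, [0.662, -0.458, 0.182])]
side bar_clamp [(0.65, [0.444, 0.509, 0.016])]
side dowel_tin [(0.7, [0.787, 0.032, 0.036])]
top jig [(0.88, [0.537, -0.138, 0.02]), (0.48, [0.439, -0.562, 0.034])]
top handle_top [(0.41, [0.571, -0.045, 0.146])]
top rail_center [(0.88, [0.602, 0.138, 0.025]), (0.82, [0.522, -0.19, 0.057]), (0.57, [0.491, 0.338, 0.024])]
top bored_end [(0.94, [0.495, 0.338, 0.026]), (0.93, [0.387, 0.149, 0.022]), (0.79, [0.523, -0.186, 0.05]), (0.65, [0.602, 0.142, 0.029])]
top lens [(0.89, [0.751, 0.258, 0.297])]
top rail2_center [(0.73, [0.44, -0.561, 0.034])]
top jar [(0.92, [0.621, 0.449, 0.126]), (0.66, [0.441, -0.491, 0.033])]
top tumbler [(0.61, [0.31, -0.285, 0.194])]
top sander [(0.91, [0.777, -0.119, 0.065])]
top drill [(0.7, [0.657, -0.431, 0.196])]
top bar_clamp [(0.61, [0.439, 0.527, 0.019])]
top dowel_tin [(0.85, [0.787, 0.046, 0.031])]
1.35
```

The side picture shows the jig with the beech rail at about (328,320). The handle top is near (338,262), and the inspection camera's lens ring is at about (372,162), facing left. The tray with two finished rails is at (302,440). The top picture shows the jig at (362,258), two turquoise bars and one yellow one.

Candidates for rail_center:
- Beech rail in the jig, top (365,263). This fits, because it lies under the clamp and against the bush block.
- Turquoise at top (260,234) and (254,308).
- Yellow at top (192,271).
- Beech rails in the tray, top (470,295) and (497,292).

I'll check the jig one in an enlarged crop.

```bash
python3 - <<'E'
import cv2,numpy as np
s=cv2.imread("pics/side0.png");t=cv2.imread("pics/top0.png")
a=cv2.resize(s[245:385,280:380],None,fx=4,fy=4,interpolation=cv2.INTER_CUBIC)
b=cv2.resize(t[210:305,295:425],None,fx=3,fy=3,interpolation=cv2.INTER_CUBIC)
o=np.zeros((600,800,3),np.uint8);o[:560,:400]=a;o[:285,405:795]=b
c=cv2.resize(s[115:235,350:440],None,fx=2.6,fy=2.6,interpolation=cv2.INTER_CUBIC);o[286:598,405:405+c.shape[1]]=c[:312]
cv2.imwrite("pics/crop1.png",o)
E
```

```text
(no output)
```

View pics/crop1.png

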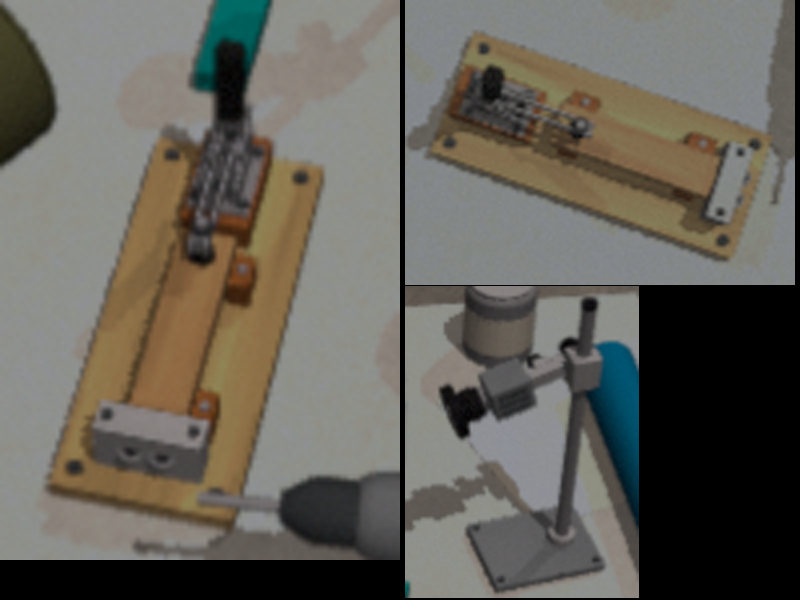

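```bash
cat > h.py <<'E'
import numpy as np,cv2
from scipy.spatial.transform import Rotation as R
from workcell import ctrl
def down(yaw):  # tool z down, tool x at world yaw
    x=np.array([np.cos(yaw),np.sin(yaw),0]);z=np.array([0,0,-1.]);y=np.cross(z,x)
    return R.from_matrix(np.c_[x,y,z])
def snap(cam,name):
    c=ctrl.get_calibration(cam);im=ctrl.capture(cam);cv2.imwrite(f"pics/{name}.png",im)
    np.savez(f"pics/{name}.npz",K=c["camera_matrix"],D=c["D"],T=c["T"]);return im
def load(name):
    z=np.load(f"pics/{name}.npz");return z["K"],z["D"],z["T"]
def proj(P,c):
    K,D,T=c;P=np.atleast_2d(P).astype(float);Ti=np.linalg.inv(T)
    return cv2.projectPoints(P,cv2.Rodrigues(Ti[:3,:3])[0],Ti[:3,3],K,D)[0][:,0]
def onplane(px,z,c):
    K,D,T=c;u=cv2.undistortPoints(np.array(px,float).reshape(-1,1,2),K,D)[:,0]
    d=np.c_[u,np.ones(len(u))]@T[:3,:3].T
    return T[:3,3]+d*((z-T[2,3])/d[:,2])[:,None]
E
python3 - <<'E'
from h import *
s=ctrl.sense();Rt=R.from_rotvec(s["tool_rot"]).as_matrix();T=np.array(ctrl.get_calibration("wrist")["T"])
X=np.eye(4);X[:3,:3]=Rt.T@T[:3,:3];X[:3,3]=Rt.T@(T[:3,3]-s["tool_pos"]);np.save("hand_eye.npy",X);print(X.round(3))
# jig look options
jy=np.deg2rad(-109)
for lab,yaw in (("same",jy),("opp",jy+np.pi)):
    r=down(yaw);
    ctr=np.array([0.535,-0.15,0.05]);
    # camera optical ray -> tcp placement with tcp height .30
    Rm=r.as_matrix();cp=Rm@X[:3,3];d=Rm@X[:3,2];zc=0.33+cp[2];l=(zc-0.05)/-d[2]
    p=ctr-d*l-cp
    q=ctrl.inverse_kinematics(p,r.as_rotvec());print(lab,p.round(3),None if q is None else np.round(q,2))
    g=ctrl.inverse_kinematics([0.522,-0.19,0.026],r.as_rotvec());print("grasp",None if g is None else np.round(g,2))
    # final, tilt .25
    for ti in (.12,.38):
        sx=1 if lab=="same" else -1
        rx=np.array([np.cos(ti),0,np.sin(ti)]);z=np.array([np.sin(ti),0,-np.cos(ti)]);x=sx*rx
        rr=R.from_matrix(np.c_[x,np.cross(z,x),z]);P=np.array([.753,.25,.29])-.18*rx+.019*z
        q=ctrl.inverse_kinematics(P,rr.as_rotvec());print("final",ti,P.round(3),None if q is None else np.round(q,2))
E
```

```text
[[-0.    -0.95  -0.313  0.081]
 [ 1.    -0.    -0.     0.001]
 [ 0.    -0.313  0.95  -0.142]
 [ 0.     0.     0.     1.   ]]
same [ 0.517 -0.206  0.33 ] [-0.02 -0.04  0.18  0.   -1.8  -0.31]
grasp [ 0.01 -0.   -0.34  0.   -1.24 -0.34]
final 0.12 [0.577 0.25  0.25 ] [ 0.78  0.02  0.06  0.08 -1.53  0.8 ]
final 0.38 [0.593 0.25  0.206] [ 0.86 -0.15 -0.3   0.31 -1.19  0.63]
opp [ 0.553 -0.094  0.33 ] [ 0.19 -0.03  0.2   0.   -1.8   2.62]
grasp [ 0.01 -0.   -0.34  0.   -1.24  2.8 ]
final 0.12 [0.577 0.25  0.25 ] [ 0.78  0.02  0.06  0.08 -1.53 -2.35]
final 0.38 [0.593 0.25  0.206] [ 0.86 -0.15 -0.3   0.31 -1.19 -2.51]
```

```bash
python3 - <<'E'
from h import *
ctrl.move_pose([0.517,-0.206,0.33],down(np.deg2rad(-109)).as_rotvec())
ctrl.dwell(.2)
snap("wrist","w1");print(ctrl.sense()["clock"])
for t in ("rail_center","bored_end","handle_top","jig"):
    r=ctrl.spot_in("wrist",t);print(t,[(round(d["score"],2),np.round(d["point"],3).tolist(),proj(d["point"],load("w1")).round(0).tolist()) for d in r[:3]])
E
```

```text
3.3167
rail_center [(0.93, [0.594, 0.105, 0.022], [[335.0, 418.0]]), (0.75, [0.52, -0.2, 0.054], [[312.0, 188.0]])]
bored_end [(0.82, [0.521, -0.198, 0.055], [[312.0, 191.0]])]
handle_top [(0.78, [0.571, -0.055, 0.154], [[311.0, 381.0]])]
jig [(0.91, [0.536, -0.164, 0.018], [[309.0, 217.0]])]
```

View pics/w1.png

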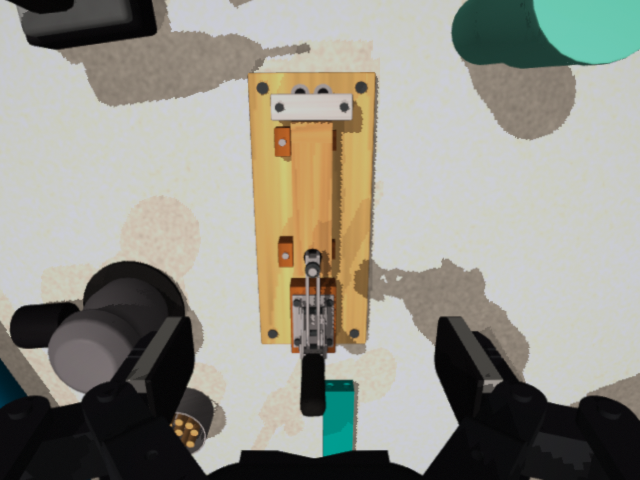

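The wrist picture shows the rail from (312,122) to (312,280), with the bush block at the top (311,107) and its two bush holes at (300,92) and (322,92). The clamp is at (313,315) and the handle at (313,385). This is the beech rail in the jig, with its bored end against the block. I'll measure it in an enlargement.

```bash
python3 - <<'E'
import cv2
t=cv2.imread("pics/w1.png")
cv2.imwrite("pics/crop2.png",cv2.resize(t[65:215,230:400],None,fx=4,fy=4,interpolation=cv2.INTER_CUBIC)[:600])
cv2.imwrite("pics/crop3.png",cv2.resize(t[225:420,230:400],None,fx=3,fy=3,interpolation=cv2.INTER_CUBIC))
E
```

```text
(no output)
```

View pics/crop2.png

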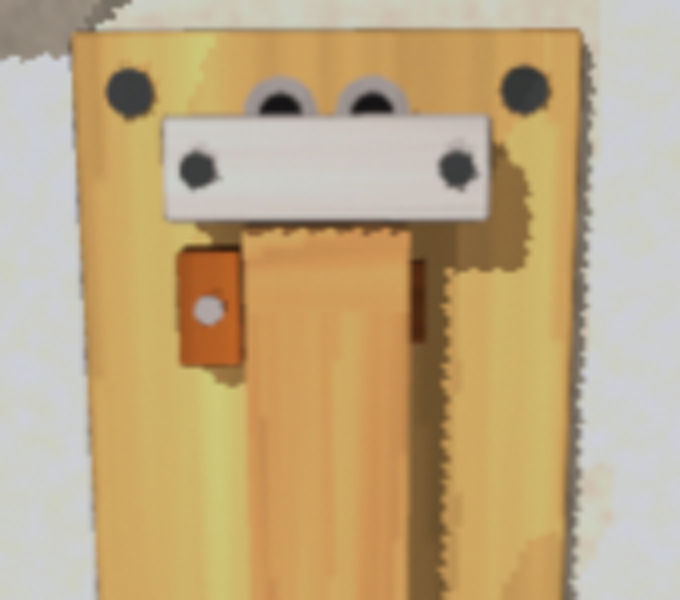

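View pics/crop3.png

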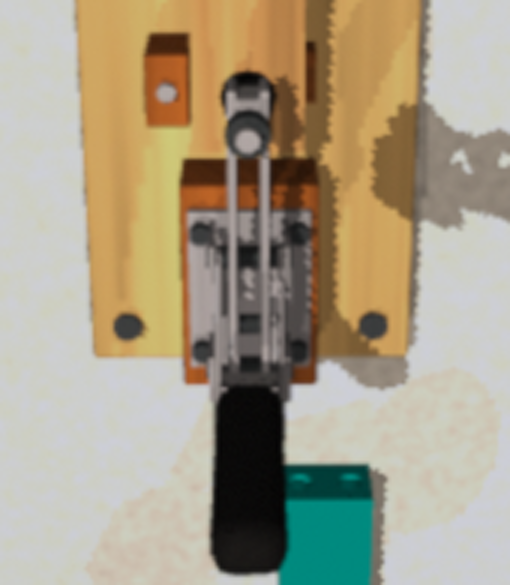

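```bash
python3 - <<'E'
from h import *
from scipy.optimize import least_squares
c=load("w1")
obs=np.array([[290.75,123.2],[332.75,123],[270.75,93.75],[352.75,93.75],[352.5,119.75],[271.25,119.75],[248,72.75],[375,72.5],[365.7,344],[261.7,344]])
def model(v):
    x,y,a,hw,px,py=v
    L=np.array([[.08,.02,.054],[.08,-.02,.054],[.106,hw,.064],[.106,-hw,.064],[.082,-hw,.064],[.082,hw,.064],
      [px,py+.065,.018],[px,py-.065,.018],[px-.315,py-.065,.018],[px-.315,py+.065,.018]])
    Rz=R.from_euler("z",a).as_matrix();return L@Rz.T+[x,y,0]
f=lambda v:(proj(model(v),c)-obs).ravel()
r=least_squares(f,[.522,-.19,-1.9,.04,.125,0]);print(r.x.round(4),np.rad2deg(r.x[2]));print(r.fun.reshape(-1,2).round(1).tolist())
np.save("jig.npy",r.x[:3])
ax=np.array([np.cos(r.x[2]),np.sin(r.x[2])]);h=r.x[:2]-.147*ax
print("handle pred",h, proj([*h,.183],c),proj([*h,.107],c))
im=cv2.imread("pics/w1.png")
# side/top check
for n in("side","top"):
    k=ctrl.get_calibration(n);k=(k["camera_matrix"],k["D"],np.array(k["T"]))
    print(n,proj(model(r.x),k).round(0).tolist(),proj([*h,.183],k).round(0).tolist())
E
```

```text
[ 0.5249 -0.1851 -1.8984  0.0377  0.1271  0.    ] -108.77316855246916
[[0.2, -0.9], [0.1, -0.9], [-0.3, 0.2], [0.1, -0.3], [-0.2, 0.7], [0.1, 1.1], [-0.9, -0.2], [1.3, -0.7], [0.4, 0.4], [-0.8, 1.0]]
handle pred [ 0.57225149 -0.0459009 ] [[313.24073693 411.59484911]] [[313.28591852 358.70899128]]
side [[324.0, 349.0], [310.0, 346.0], [329.0, 356.0], [301.0, 351.0], [304.0, 343.0], [331.0, 349.0], [337.0, 374.0], [290.0, 364.0], [318.0, 278.0], [360.0, 285.0]] [[336.0, 255.0]]
top [[400.0, 263.0], [395.0, 277.0], [411.0, 260.0], [403.0, 285.0], [394.0, 282.0], [403.0, 258.0], [417.0, 256.0], [404.0, 297.0], [302.0, 261.0], [317.0, 221.0]] [[323.0, 236.0]]
```

```bash
python3 - <<'E'
from h import *
j=np.load("jig.npy");r=down(j[2]);ax=np.array([np.cos(j[2]),np.sin(j[2])])
W=lambda x,z:[*(j[:2]+ax*x),z]
ctrl.close(20)
print(ctrl.inverse_kinematics(W(-.24,.09),r.as_rotvec()))
ctrl.move_pose(W(-.085,.22),r.as_rotvec())
ctrl.servo_line(W(-.105,.16),vel=.15)
f0=ctrl.sense()["ft_force"]
for th in (0,12,24,36,48,60,68,74):
    t=np.deg2rad(th);rho=.090
    x=-.147-rho*np.sin(t)+.009*np.cos(t)+.011;z=.07+rho*np.cos(t)+.009*np.sin(t)
    hit=ctrl.servo_line(W(x,z),vel=.08,until_force=30)
    s=ctrl.sense();print(th,hit,np.round([x,z],3),(s["ft_force"]-f0).round(1),s["tool_pos"].round(3),round(s["clock"],2))
    if hit: break
snap("side","s2")
E
```

```text
[ 0.40144293  0.07925746 -0.1322259   0.         -1.35931296 -0.72909653]
0 False [-0.127  0.16 ] [-0.8 -0.5 -0.4] [ 0.566 -0.064  0.16 ] 5.94
12 False [-0.146  0.16 ] [-0.5 -0.7 -0.9] [ 0.572 -0.046  0.16 ] 6.33
24 False [-0.164  0.156] [-1.4 -1.2  0.9] [ 0.578 -0.029  0.156] 6.71
36 False [-0.182  0.148] [-2.  -0.9 -0.1] [ 0.583 -0.013  0.147] 7.09
48 False [-0.197  0.137] [-1.4 -0.9  1.1] [0.588 0.002 0.136] 7.47
60 False [-0.209  0.123] [-0.7  0.5  0.3] [0.592 0.013 0.122] 7.86
68 False [-0.216  0.112] [-3.6 -3.2  9.9] [0.595 0.019 0.114] 8.17
74 True [-0.22   0.103] [-14.8  -3.8  20.1] [0.596 0.019 0.113] 8.38
```

```bash
python3 - <<'E'
from h import *
im=cv2.imread("pics/s2.png");a=cv2.resize(im[200:380,250:450],None,fx=4,fy=4,interpolation=cv2.INTER_CUBIC)[:600]
cv2.imwrite("pics/crop4.png",a)
snap("wrist","w2")
E
```

```text
(no output)
```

View pics/crop4.png

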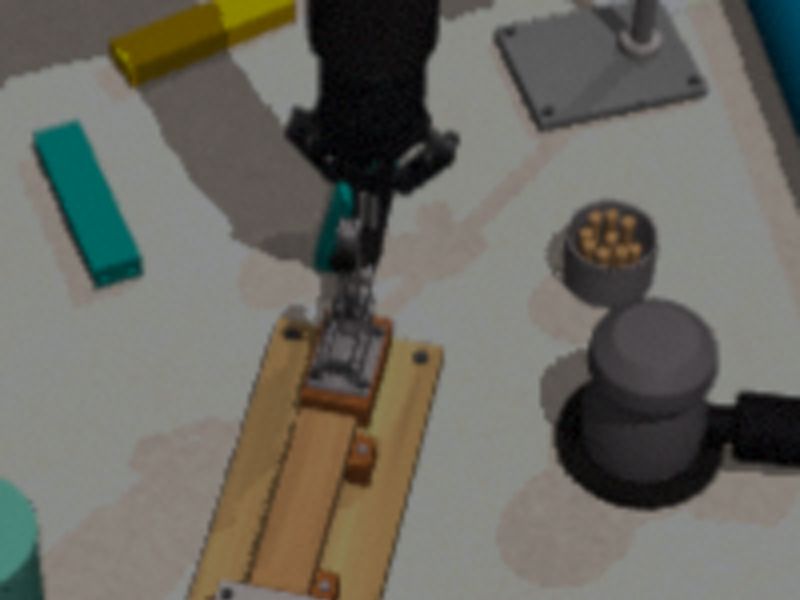

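View pics/w2.png

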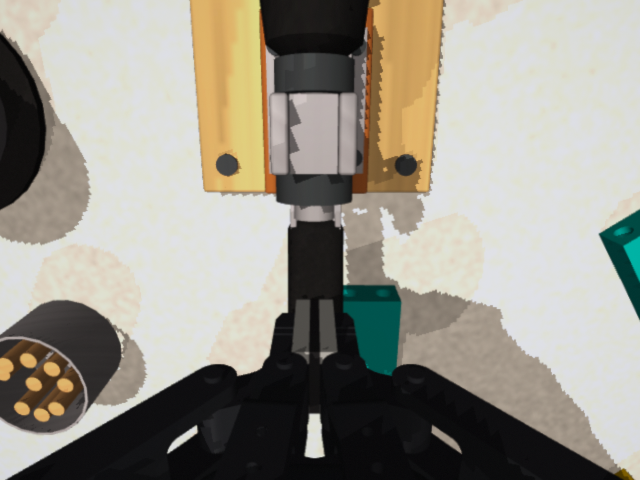

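```bash
python3 - <<'E'
from h import *
s=ctrl.sense();ctrl.servo_line([*s["tool_pos"][:2],.32],vel=.25)
X=np.load("hand_eye.npy");L=np.array([.752,.25,.293])
s=ctrl.sense();print(s["clock"],s["qpos"].round(2))
q0=s["qpos"]
for d in (.3,.36):
  for az in (-45,-25,0,25,45):   # direction from lens: -x rotated
    for el in (-20,0,25,45):
      best=None
      for roll in range(0,360,30):
        a,e=np.deg2rad(az),np.deg2rad(el)
        u=np.array([-np.cos(e)*np.cos(a),np.cos(e)*np.sin(a),np.sin(e)])
        C=L+d*u;z=-u
        x=np.cross([0,0,-1.],z);x=-x if False else x;x/=np.linalg.norm(x);y=np.cross(z,x)
        Rc=np.c_[x,y,z]@R.from_euler("z",roll,degrees=True).as_matrix()
        Rt=Rc@X[:3,:3].T;p=C-Rt@X[:3,3]
        try:q=ctrl.inverse_kinematics(p,R.from_matrix(Rt).as_rotvec())
        except Exception as ex:q=None
        if q is None or p[2]<.12: continue
        m=np.abs(q-q0).max()
        if best is None or m<best[0]: best=(m,roll,p.round(3),np.round(q,2))
      if best: print(d,az,el,best)
E
```

```text
9.4833 [ 0.37  0.06  0.26  0.01 -1.77 -0.7 ]
0.3 -45 -20 (np.float64(1.692626991872822), 180, array([0.652, 0.149, 0.275]), array([-0.29, -0.25, -0.4 , -1.69, -1.08,  0.19]))
0.3 -45 0 (np.float64(1.0049167486550084), 180, array([0.654, 0.151, 0.325]), array([ 0.06, -0.39, -0.26, -1.  , -0.85, -0.5 ]))
0.3 -45 25 (np.float64(0.6873881940161651), 210, array([0.683, 0.157, 0.377]), array([ 0.18, -0.11,  0.19, -0.62, -1.25, -1.39]))
0.3 -45 45 (np.float64(0.46226795668610676), 150, array([0.685, 0.205, 0.412]), array([ 0.6 , -0.05,  0.21,  0.07, -1.31, -0.93]))
0.3 -25 -20 (np.float64(1.7375764632465118), 180, array([0.623, 0.189, 0.275]), array([ 0.04, -0.62, -0.66, -1.73, -0.41,  0.16]))
0.3 -25 0 (np.float64(1.2582980040195857), 240, array([0.637, 0.165, 0.308]), array([ 0.01, -0.48, -0.41, -1.25, -0.74, -1.36]))
0.3 -25 25 (np.float64(1.0119655157647465), 120, array([0.632, 0.224, 0.367]), array([ 0.82, -0.51, -0.7 ,  0.92, -0.76, -1.56]))
0.3 -25 45 (np.float64(0.5826138568056338), 120, array([0.662, 0.238, 0.404]), array([ 0.84, -0.17, -0.12,  0.53, -1.19, -1.13]))
0.3 0 -20 (np.f
[... 3402 characters left out ...]
78]), array([ 1.13,  0.27, -0.06,  1.06, -1.73, -1.88]))
0.36 25 45 (np.float64(0.8006555602668722), 90, array([0.638, 0.339, 0.435]), array([ 1.04,  0.39,  0.39,  0.81, -1.82, -1.5 ]))
0.36 45 -20 (np.float64(1.5466910457906655), 60, array([0.643, 0.399, 0.21 ]), array([ 0.93,  1.03,  0.13,  1.55, -2.23, -1.97]))
0.36 45 0 (np.float64(1.3394619103498258), 60, array([0.631, 0.411, 0.278]), array([ 1.04,  0.84,  0.16,  1.35, -2.08, -1.76]))
0.36 45 25 (np.float64(1.099485935990252), 60, array([0.639, 0.402, 0.363]), array([ 1.07,  0.71,  0.4 ,  1.11, -2.  , -1.44]))
0.36 45 45 (np.float64(0.9078709730603745), 60, array([0.664, 0.377, 0.423]), array([ 1.01,  0.78,  0.82,  0.91, -2.05, -1.13]))
```

```bash
cat >> h.py <<'E'
def lookpose(L,az,el,d,roll):
    X=np.load("hand_eye.npy");a,e=np.deg2rad(az),np.deg2rad(el)
    u=np.array([-np.cos(e)*np.cos(a),np.cos(e)*np.sin(a),np.sin(e)])
    C=L+d*u;z=-u;x=np.cross([0,0,-1.],z);x/=np.linalg.norm(x);y=np.cross(z,x)
    Rt=np.c_[x,y,z]@R.from_euler("z",roll,degrees=True).as_matrix()@X[:3,:3].T
    return C-Rt@X[:3,3],R.from_matrix(Rt).as_rotvec()
E
python3 - <<'E'
from h import *
L=np.array([.752,.25,.293])
for k,(az,el,d,ro) in enumerate([(-45,25,.36,180),(-25,45,.36,120),(0,25,.36,90),(25,25,.36,90)]):
    ctrl.move_pose(*lookpose(L,az,el,d,ro));ctrl.dwell(.25)
    im=snap("wrist",f"L{k}");print(ctrl.sense()["clock"])
ims=[cv2.resize(cv2.imread(f"pics/L{k}.png"),(400,300)) for k in range(4)]
cv2.imwrite("pics/Lall.png",np.vstack([np.hstack(ims[:2]),np.hstack(ims[2:])]))
E
```

```text
10.4167
11.5833
12.5833
13.5667
```

View pics/Lall.png

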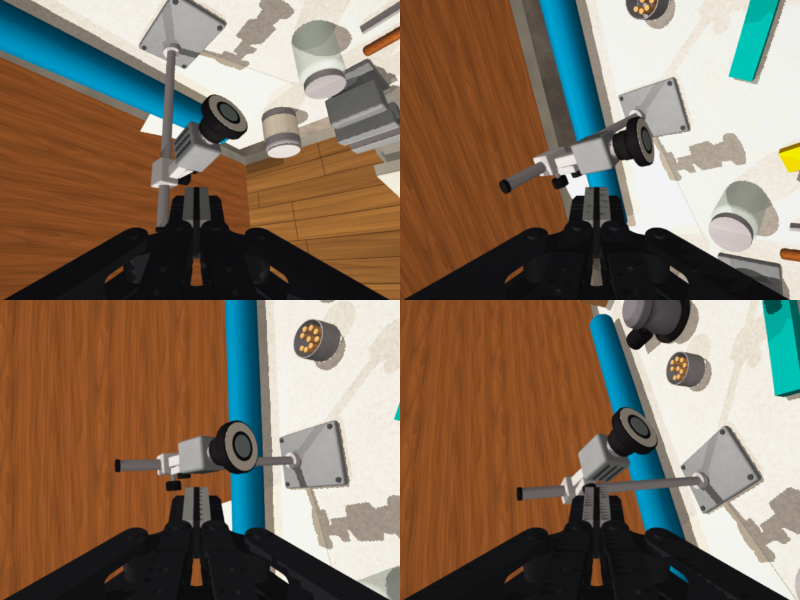

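All four views show the lens ring clearly, at full-resolution pixels L0 (358,187), L1 (381,224), L2 (384,234) and L3 (378,208). I'll enlarge each for ellipse fits.

```bash
python3 - <<'E'
from h import *
cs=[(358,187),(381,224),(384,234),(378,208)]
t=[]
for k,(x,y) in enumerate(cs):
    im=cv2.imread(f"pics/L{k}.png")[y-46:y+46,x-61:x+61]
    t.append(cv2.resize(cv2.convertScaleAbs(im,alpha=1.6,beta=20),(400,300),interpolation=cv2.INTER_CUBIC))
cv2.imwrite("pics/Lz.png",np.vstack([np.hstack(t[:2]),np.hstack(t[2:])]))
for k in range(4):
    pass
E
```

```text
(no output)
```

View pics/Lz.png

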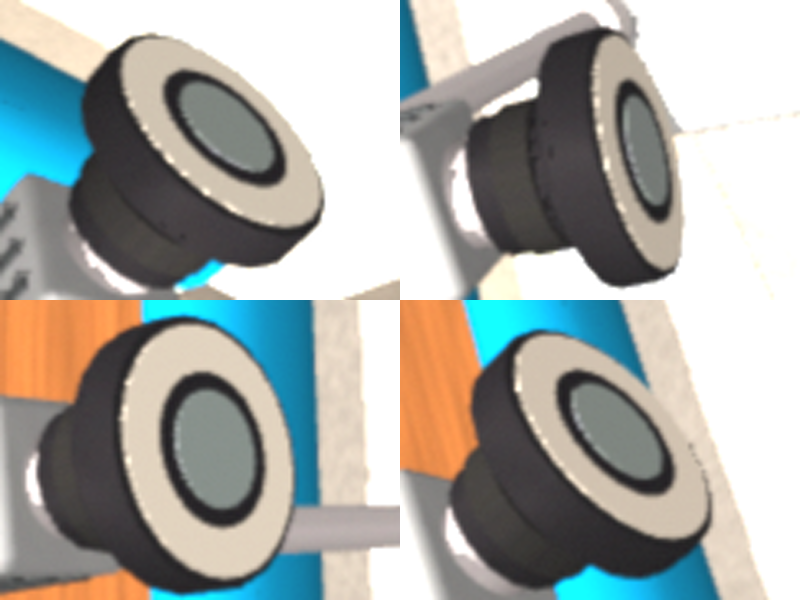

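```bash
cat > fit.py <<'E'
from h import *
from scipy.optimize import least_squares
from scipy.ndimage import map_coordinates
cam=[load(f"L{k}") for k in range(4)]
g=[cv2.cvtColor(cv2.imread(f"pics/L{k}.png"),cv2.COLOR_BGR2GRAY).astype(float) for k in range(4)]
# initial centres from crop: scale 122/400
cs=[(358,187),(381,224),(384,234),(378,208)]
ctr=[(230,125),(247,152),(213,150),(222,130)] 
ctr=[(cs[k][0]-61+ctr[k][0]*122/400,cs[k][1]-46+ctr[k][1]*92/300) for k in range(4)]
glass=[];inner=[]
for k in range(4):
    A=[];B=[]
    for a in np.linspace(0,2*np.pi,120,endpoint=False):
        r=np.arange(0,30,.2);p=np.array(ctr[k])[:,None]+r*np.array([[np.cos(a)],[np.sin(a)]])
        v=map_coordinates(g[k],[p[1],p[0]],order=1)
        c0=v[:10].mean()
        # dark ring: first local minimum < .65*c0
        i=np.argmax(v<.6*c0)
        if i==0: continue
        j=i+np.argmin(v[i:i+20]);m=v[j]
        # glass->dark
        h=(c0+m)/2;q=np.argmax(v<h);A.append(p[:,q])
        seg=v[j:j+25];M=seg.max();q=np.argmax(seg>(M+m)/2);
        if M>1.15*c0: B.append(p[:,j+q])
    glass.append(np.array(A));inner.append(np.array(B));print(k,len(A),len(B))
    for P in(A,B): print(cv2.fitEllipse(np.array(P,np.float32)))
def basis(th,ph):
    n=np.array([-np.cos(th)*np.cos(ph),np.cos(th)*np.sin(ph),-np.sin(th)])  # looking direction, th down tilt
    y=np.cross([0,0,1.],n);y/=np.linalg.norm(y);return n,y,np.cross(n,y)
def dist(v,r,k,pts):
    n,y,z=basis(v[3],v[4]);K,D,T=cam[k]
    u=cv2.undistortPoints(pts.reshape(-1,1,2),K,D)[:,0];d=np.c_[u,np.ones(len(u))]@T[:3,:3].T
    t=((v[:3]-T[:3,3])@n)/(d@n);X=T[:3,3]+d*t[:,None]-v[:3]
    return np.linalg.norm(X,axis=1)-r
def f(v,ks=range(4)):
    o=[]
    n=basis(v[3],v[4])[0]
    for k in ks:
        o.append(dist(v,v[5],k,inner[k]))
        w=v.copy();w[:3]=v[:3]+n*v[7];o.append(dist(w,v[6],k,glass[k]))
    return np.concatenate(o)*1000
if __name__=="__main__":
    v0=[.75,.25,.293,.25,0,.016,.012,0.]
    for ks in (range(4),(0,1,2),(1,2,3),(0,2,3),(0,1,3)):
        r=least_squares(f,v0,loss="soft_l1",f_scale=.5,args=(ks,));print(r.x.round(4),np.sqrt((f(r.x,ks)**2).mean()).round(3))
        if len(ks)==4: np.save("lens.npy",r.x)
E
python3 fit.py; python3 - <<'E'
from fit import *
t=[]
for k in range(4):
    im=cv2.imread(f"pics/L{k}.png");x,y=cs[k]
    c=cv2.resize(im[y-46:y+46,x-61:x+61],(400,300),interpolation=cv2.INTER_CUBIC)
    v=np.load("lens.npy");n,yy,zz=basis(v[3],v[4]);a=np.linspace(0,6.28,60)
    for rr,col in((v[5],(0,0,255)),(.033,(0,255,0))):
        P=v[:3]+rr*(np.cos(a)[:,None]*yy+np.sin(a)[:,None]*zz)
        for p in proj(P,cam[k]): cv2.circle(c,tuple(np.int32((p-[x-61,y-46]+.5)*400/122)),1,col,-1)
    t.append(c)
cv2.imwrite("pics/Lz2.png",np.vstack([np.hstack(t[:2]),np.hstack(t[2:])]))
E
```

```text
0 120 120
((365.449462890625, 179.6578369140625), (16.992258071899414, 36.346046447753906), 133.045654296875)
((365.1701354980469, 179.8412322998047), (22.08786964416504, 46.821224212646484), 132.72679138183594)
1 72 72
((394.0849914550781, 223.74368286132812), (10.982975006103516, 35.000511169433594), 165.9273223876953)
((393.9418029785156, 223.81973266601562), (14.675132751464844, 44.973148345947266), 165.95263671875)
2 120 120
((387.8247375488281, 233.25823974609375), (24.229660034179688, 37.56433868408203), 166.19261169433594)
((387.3670349121094, 233.44105529785156), (31.005952835083008, 48.57322692871094), 166.4891815185547)
3 120 120
((382.3034362792969, 201.8428192138672), (17.32419776916504, 37.14155197143555), 137.01499938964844)
((382.15155029296875, 202.1978759765625), (22.54474639892578, 47.88538360595703), 137.6511688232422)
[ 6.930e-01  2.483e-01  2.607e-01  2.591e-01 -1.849e-01  1.850e-02
  1.430e-02  1.000e-04] 0.229
[ 6.930e-01  2.483e-01  2.607e-01  2.580e-01 -1.899e-01  1.840e-02
  1.420e-02  2.000e-04] 0.216
[ 6.931e-01  2.483e-01  2.606e-01  2.583e-01 -1.806e-01
[... 385 characters left out ...]
 (22.08786964416504, 46.821224212646484), 132.72679138183594)
1 72 72
((394.0849914550781, 223.74368286132812), (10.982975006103516, 35.000511169433594), 165.9273223876953)
((393.9418029785156, 223.81973266601562), (14.675132751464844, 44.973148345947266), 165.95263671875)
2 120 120
((387.8247375488281, 233.25823974609375), (24.229660034179688, 37.56433868408203), 166.19261169433594)
((387.3670349121094, 233.44105529785156), (31.005952835083008, 48.57322692871094), 166.4891815185547)
3 120 120
((382.3034362792969, 201.8428192138672), (17.32419776916504, 37.14155197143555), 137.01499938964844)
((382.15155029296875, 202.1978759765625), (22.54474639892578, 47.88538360595703), 137.6511688232422)
```

View pics/Lz2.png

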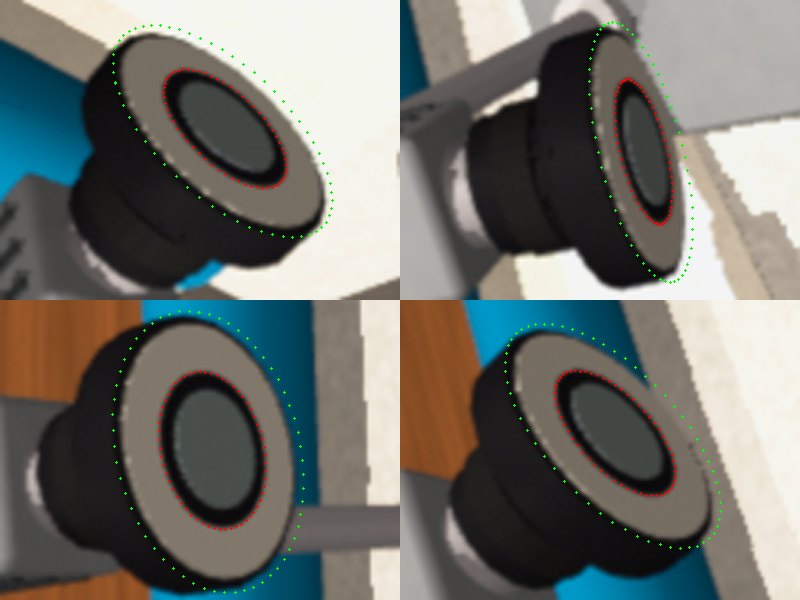

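```bash
python3 - <<'E'
from h import *
from fit import basis
v=np.load("lens.npy");n,y,z=basis(v[3],v[4]);a=np.linspace(0,6.28,40);t=[]
for nm,(x0,y0,w,h) in(("side",(340,110,100,75)),("top",(160,80,100,75))):
    im=snap(nm,nm+"3");k=load(nm+"3")
    im=cv2.imread(f"pics/{nm}0.png")
    c=cv2.resize(im[y0:y0+h,x0:x0+w],None,fx=4,fy=4,interpolation=cv2.INTER_CUBIC)
    for P,col in((v[:3]+.033*(np.cos(a)[:,None]*y+np.sin(a)[:,None]*z),(0,255,0)),(v[:3]+np.linspace(0,.1,20)[:,None]*n,(0,0,255)),(v[:3]-np.linspace(0,.1,20)[:,None]*n,(255,0,255))):
        for p in proj(P,k): cv2.circle(c,tuple(np.int32((p-[x0,y0]+.5)*4)),1,col,-1)
    t.append(c);print(nm,proj(v[:3],k))
cv2.imwrite("pics/chk.png",np.hstack(t))
E
```

```text
0 120 120
((365.449462890625, 179.6578369140625), (16.992258071899414, 36.346046447753906), 133.045654296875)
((365.1701354980469, 179.8412322998047), (22.08786964416504, 46.821224212646484), 132.72679138183594)
1 72 72
((394.0849914550781, 223.74368286132812), (10.982975006103516, 35.000511169433594), 165.9273223876953)
((393.9418029785156, 223.81973266601562), (14.675132751464844, 44.973148345947266), 165.95263671875)
2 120 120
((387.8247375488281, 233.25823974609375), (24.229660034179688, 37.56433868408203), 166.19261169433594)
((387.3670349121094, 233.44105529785156), (31.005952835083008, 48.57322692871094), 166.4891815185547)
3 120 120
((382.3034362792969, 201.8428192138672), (17.32419776916504, 37.14155197143555), 137.01499938964844)
((382.15155029296875, 202.1978759765625), (22.54474639892578, 47.88538360595703), 137.6511688232422)
side [[365.37705256 163.5211605 ]]
top [[204.85698871 180.56331191]]
```

View pics/chk.png

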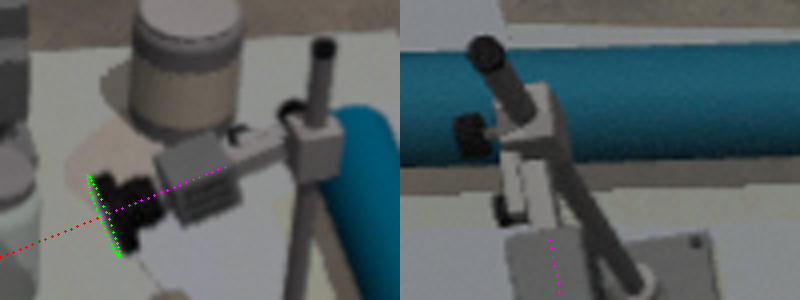

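Projected into the side picture, the fitted lens disc lies on the lens ring at (365,164). Tilt is 0.259 rad and height 0.261 m, both inside the given ranges. The network's x of 0.752 was off: it marked the camera body. Next I go back over the jig and check the clamp.

```bash
python3 - <<'E'
from h import *
L=np.array([.752,.25,.293]);j=np.load("jig.npy")
for a in [(0,25,.36,90),(-25,45,.36,120)]: ctrl.move_pose(*lookpose(L,*a))
ctrl.move_pose([0.517,-0.206,0.33],down(j[2]).as_rotvec());ctrl.open();ctrl.dwell(.2)
snap("wrist","w4");snap("side","s4");print(ctrl.sense()["clock"])
a=cv2.imread("pics/w4.png");b=cv2.imread("pics/s4.png")
o=np.zeros((520,800,3),np.uint8);o[:,:400]=cv2.resize(a[60:450,180:480],(400,520));o[:520,400:]=cv2.resize(b[210:390,270:408],(400,520),interpolation=cv2.INTER_CUBIC)
cv2.imwrite("pics/c5.png",o)
E
```

```text
17.7833
```

View pics/c5.png

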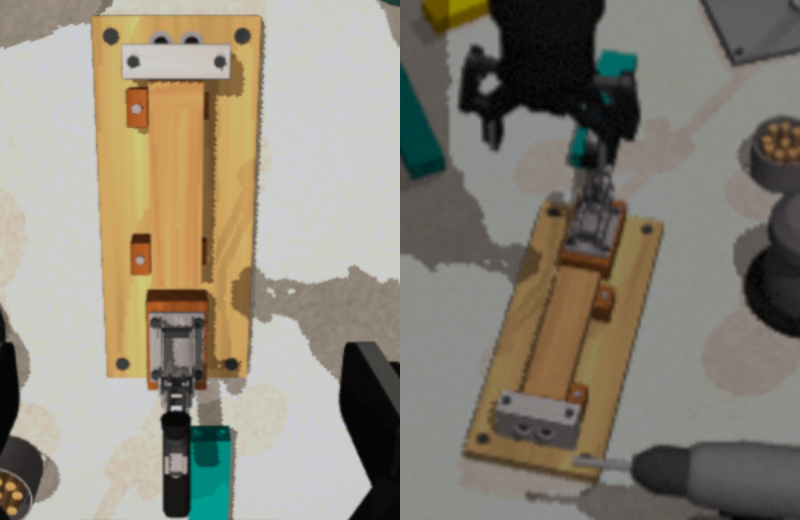

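```bash
python3 - <<'E'
from h import *
j=np.load("jig.npy");ax=np.array([np.cos(j[2]),np.sin(j[2])]);c=load("w4");cs_=load("s4")
for x,z in((-.252,.118),(-.25,.11),(-.245,.13),(-.235,.14)):
    print(x,z,proj([*(j[:2]+ax*x),z],c).round(0),proj([*(j[:2]+ax*x),z],cs_).round(0))
a=cv2.imread("pics/w4.png");cv2.imwrite("pics/c6.png",cv2.resize(a[310:470,240:400],None,fx=3.7,fy=3.7,interpolation=cv2.INTER_CUBIC))
E
```

```text
-0.252 0.118 [[313. 448.]] [[344. 244.]]
-0.25 0.11 [[313. 440.]] [[343. 247.]]
-0.245 0.13 [[313. 451.]] [[343. 243.]]
-0.235 0.14 [[313. 451.]] [[342. 243.]]
```

View pics/c6.png

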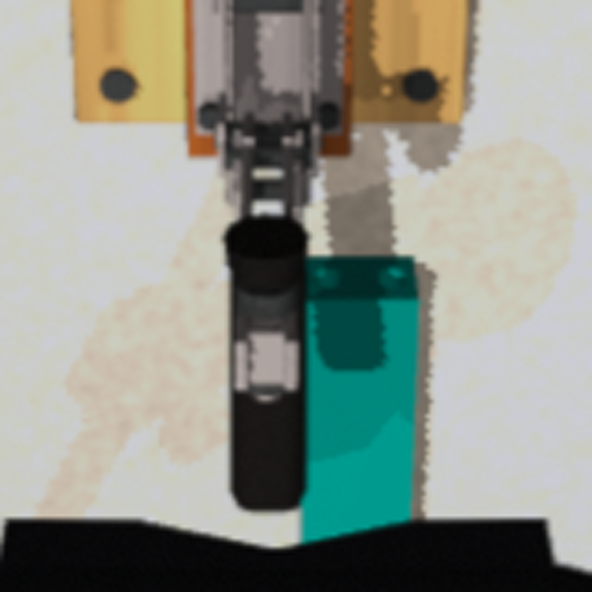

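The clamp arm looks upright, and the handle end at (313,447) matches the predicted open position (313,448). One view can't fix the angle, so I'll press the handle down once more from above, to measure it and make sure.

```bash
python3 - <<'E'
from h import *
j=np.load("jig.npy");r=down(j[2]);ax=np.array([np.cos(j[2]),np.sin(j[2])]);ay=np.array([-ax[1],ax[0]])
W=lambda x,z:[*(j[:2]+ax*x),z]
ctrl.close(20)
ctrl.move_pose(W(-.228,.20),r.as_rotvec());f0=ctrl.sense()["ft_force"]
h=ctrl.servo_line(W(-.228,.08),vel=.1,until_force=20)
s=ctrl.sense();d=s["tool_pos"][:2]-j[:2];print(h,d@ax,d@ay,s["tool_pos"][2],(s["ft_force"]-f0).round(1),s["clock"])
snap("wrist","w5");snap("side","s5")
ctrl.servo_line(W(-.228,.22),vel=.3)
print(ctrl.sense()["clock"])
E
```

```text
True -0.2277024206859503 0.00029483799626588456 0.11623565743496955 [-11.5  -1.7  17.4] 20.4833
21.0833
```

View pics/w5.png

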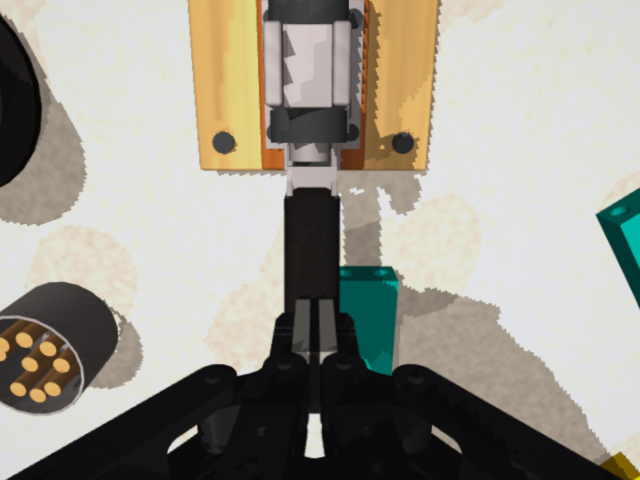

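```bash
python3 - <<'E'
from h import *
j=np.load("jig.npy");r=down(j[2]);ax=np.array([np.cos(j[2]),np.sin(j[2])])
W=lambda x,z:[*(j[:2]+ax*x),z]
ctrl.move_pose(W(0,.20),r.as_rotvec());ctrl.open();ctrl.dwell(.1)
snap("wrist","w6")
f0=ctrl.sense()["ft_force"]
h=ctrl.servo_line(W(0,.026),vel=.12,until_force=12)
s=ctrl.sense();print(h,s["tool_pos"],s["clock"],(s["ft_force"]-f0).round(1))
if not h:
    ctrl.close(60);s=ctrl.sense();print(s["opening"],(s["ft_force"]-f0).round(1))
    snap("wrist","w7");snap("side","s7");print(s["clock"])
E
```

```text
False [ 0.52547562 -0.18514289  0.02686279] 24.5333 [-0.1  0.   0.2]
0.03907981323929659 [0.8 0.2 3.2]
25.025
```

```bash
python3 - <<'E'
import cv2,numpy as np
a=cv2.imread("pics/w6.png");b=cv2.imread("pics/s7.png");c=cv2.imread("pics/w7.png")
o=np.zeros((600,800,3),np.uint8);o[:300,:400]=cv2.resize(a,(400,300));o[300:,:400]=cv2.resize(c,(400,300));o[:,400:]=cv2.resize(b[190:400,270:410],(400,600),interpolation=cv2.INTER_CUBIC)
cv2.imwrite("pics/c7.png",o)
E
```

```text
(no output)
```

View pics/c7.png

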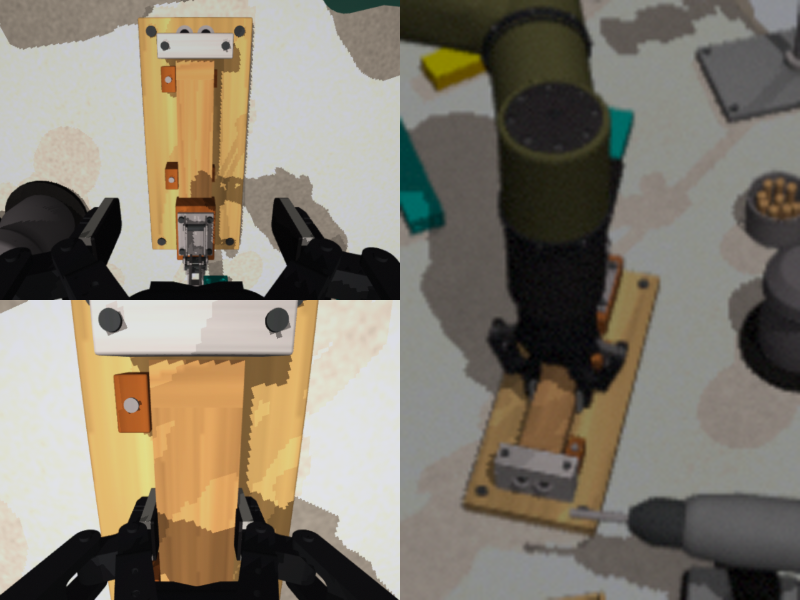

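Opening is 39 mm and the rail sits between the pads at its middle. Now lift it straight up and measure how it sits in the hand.

```bash
python3 - <<'E'
from h import *
s=ctrl.sense();p=s["tool_pos"]
ctrl.servo_line([p[0],p[1],.10],vel=.08);ctrl.servo_line([p[0],p[1],.26],vel=.2);ctrl.dwell(.2)
snap("wrist","w8");s=ctrl.sense();print(s["clock"],s["opening"],s["tool_pos"].round(4),s["tool_rot"].round(3),s["ft_force"].round(1))
np.savez("hold.npz",p=s["tool_pos"],r=s["tool_rot"])
a=cv2.imread("pics/w8.png")
cv2.imwrite("pics/c8.png",cv2.resize(a[60:300,200:440],None,fx=2.5,fy=2.5,interpolation=cv2.INTER_CUBIC))
for k in("w7","w8"):
    c=load(k)
E
```

```text
27.4 0.03918189028147577 [ 0.5251 -0.1851  0.259 ] [ 1.829e+00 -2.553e+00 -2.000e-03] [-0.   0.4 -1.2]
```

View pics/w8.png

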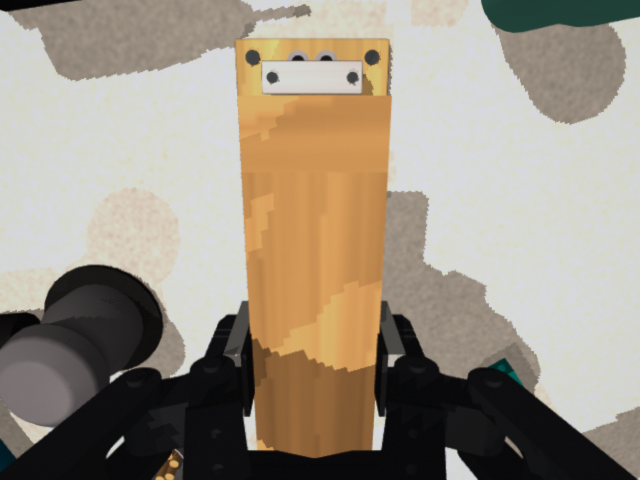

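View pics/c8.png

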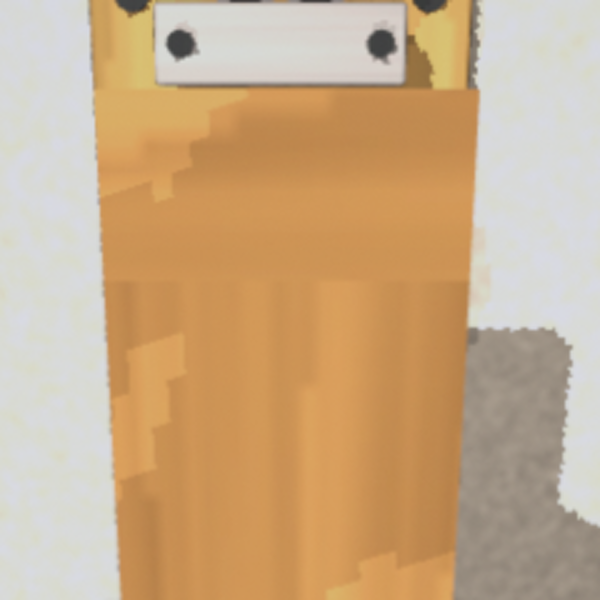

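```bash
cat > inhand.py <<'E'
from h import *
from scipy.optimize import least_squares
def fit(name,corners,left,right,p,r):
    c=load(name);Rt=R.from_rotvec(r).as_matrix()
    # rail in tool: x along tool x, z = -tool z ; params: center (tool), yaw about z, pitch (bored end up +)
    def pose(v):
        Rr=np.diag([1,-1,-1.])@R.from_euler("ZY",[v[3],-v[4]]).as_matrix()  # rail->tool
        return v[:3],Rr
    def W(v,pt):
        t,Rr=pose(v);return (np.atleast_2d(pt)@Rr.T+t)@Rt.T+p
    def f(v):
        o=list((proj(W(v,[[.08,.02,.012],[.08,-.02,.012]]),c)-corners).ravel())
        for pts,y in((left,.02),(right,-.02)):
            q=proj(W(v,[[.08,y,.012],[-.0,y,.012]]),c);d=q[1]-q[0];d/=np.linalg.norm(d)
            for m in pts: e=np.array(m)-q[0];o.append(e[0]*d[1]-e[1]*d[0])
        o.append(v[1]*500) if False else None
        return np.array(o)
    s=least_squares(f,[0,0,-.016,0,0]);return s.x,s.fun,pose(s.x),W
if __name__=="__main__":
    h=np.load("hold.npz")
    im=cv2.imread("pics/w8.png")
    g=cv2.cvtColor(im,cv2.COLOR_BGR2HSV)[:,:,1].astype(int)
    L=[];Rr=[]
    for y in range(100,290,10):
        row=g[y];
        gl=np.diff(cv2.GaussianBlur(row.astype(np.float32).reshape(1,-1),(3,1),0)[0])
        x=225+np.argmax(gl[225:265]);L.append((x+.5,y));x=370+np.argmin(gl[370:405]);Rr.append((x+.5,y))
    print(L,Rr)
    v,e,ps,W=fit("w8",np.array([[237.3,95.8],[391,95.8]]),L,Rr,h["p"],h["r"])
    print(v.round(4),e.round(1));np.save("inhand.npy",v)
    print("bored end world",W(v,[.08,0,0]),"pitch deg",np.rad2deg(v[4]),"yaw",np.rad2deg(v[3]))
E
python3 inhand.py
```

```text
[(np.float64(237.5), 100), (np.float64(237.5), 110), (np.float64(238.5), 120), (np.float64(238.5), 130), (np.float64(239.5), 140), (np.float64(239.5), 150), (np.float64(240.5), 160), (np.float64(240.5), 170), (np.float64(241.5), 180), (np.float64(241.5), 190), (np.float64(242.5), 200), (np.float64(243.5), 210), (np.float64(243.5), 220), (np.float64(244.5), 230), (np.float64(244.5), 240), (np.float64(245.5), 250), (np.float64(245.5), 260), (np.float64(246.5), 270), (np.float64(246.5), 280)] [(np.float64(391.5), 100), (np.float64(390.5), 110), (np.float64(389.5), 120), (np.float64(389.5), 130), (np.float64(389.5), 140), (np.float64(388.5), 150), (np.float64(387.5), 160), (np.float64(387.5), 170), (np.float64(386.5), 180), (np.float64(386.5), 190), (np.float64(386.5), 200), (np.float64(385.5), 210), (np.float64(384.5), 220), (np.float64(384.5), 230), (np.float64(383.5), 240), (np.float64(383.5), 250), (np.float64(382.5), 260), (np.float64(382.5), 270), (np.float64(381.5), 280)]
[ 0.0004  0.0007 -0.0155  0.0004 -0.0099] [-0.3  0.1  0.3 -0.   0.3 -0.3  0.2 -0.3  0.2 -0.4  0.1 -0.4  0.  -0.5
 -0.   0.5 -0.1  0.4 -0.1  0.3 -0.2  0.3 -0.3  0.4 -0.  -0.5  0.   0.5
  0.  -0.4  0.1 -0.4  0.1  0.6  0.2 -0.3  0.2 -0.3  0.2 -0.2  0.3 -0.2]
bored end world [[ 0.49858038 -0.26095373  0.27374467]] pitch deg -0.5668771263580413 yaw 0.024946233778962996
```

```bash
cat > final.py <<'E'
from h import *
def basis(th,ph):
    n=np.array([-np.cos(th)*np.cos(ph),np.cos(th)*np.sin(ph),-np.sin(th)])
    return n
lv=np.load("lens.npy");n=basis(lv[3],lv[4]);Lp=lv[:3]
v=np.load("inhand.npy").copy();v[4]*=.5
Rr=np.diag([1,-1,-1.])@R.from_euler("ZY",[v[3],-v[4]]).as_matrix()
x=-n;y=np.cross([0,0,1.],x);y/=np.linalg.norm(y);z=np.cross(x,y);Rw=np.c_[x,y,z]
Rt=Rw@Rr.T;rot=R.from_matrix(Rt).as_rotvec()
def tcp(d): return Lp+d*n-Rt@(v[:3]+Rr@[.08,0,0])
E
python3 - <<'E'
from final import *
print(tcp(.17),tcp(.1),Rt.round(3).tolist(),n)
for d in(.17,.1): print(np.round(ctrl.inverse_kinematics(tcp(d),rot),2))
ctrl.move_pose(tcp(.17),rot)
s=ctrl.sense();print(s["clock"],s["opening"])
ctrl.servo_line(tcp(.1),vel=.05);ctrl.dwell(.3)
s=ctrl.sense();print(s["clock"],(s["tool_pos"]-tcp(.1)).round(4),(R.from_matrix(Rt).inv()*R.from_rotvec(s["tool_rot"])).as_rotvec().round(4),s["ft_force"].round(1))
for k in("side","top","wrist"): snap(k,k+"9")
a=cv2.imread("pics/side9.png");b=cv2.imread("pics/top9.png");c=cv2.imread("pics/wrist9.png")
o=np.zeros((600,800,3),np.uint8);o[:300,:400]=cv2.resize(a[90:270,230:470],(400,300),interpolation=cv2.INTER_CUBIC);o[:300,400:]=cv2.resize(b[90:300,110:390],(400,300),interpolation=cv2.INTER_CUBIC);o[300:,:400]=cv2.resize(c,(400,300))
o[300:,400:]=cv2.resize(a,(400,300))
cv2.imwrite("pics/c9.png",o)
E
```

```text
[0.45893863 0.2052266  0.18158375] [0.52544798 0.21766897 0.19951961] [[0.949, 0.183, 0.257], [0.177, -0.983, 0.048], [0.261, -0.0, -0.965]] [-0.95013345 -0.17774809 -0.25622653]
[ 0.95 -0.48 -0.53  0.19 -1.33  0.77]
[ 0.85 -0.29 -0.35  0.17 -1.3   0.88]
28.8917 0.03906341377596593
30.7417 [-0.0001  0.0001  0.0001] [ 0.0001  0.0001 -0.0001] [ 0.1 -0.1 -1.4]
```

View pics/c9.png

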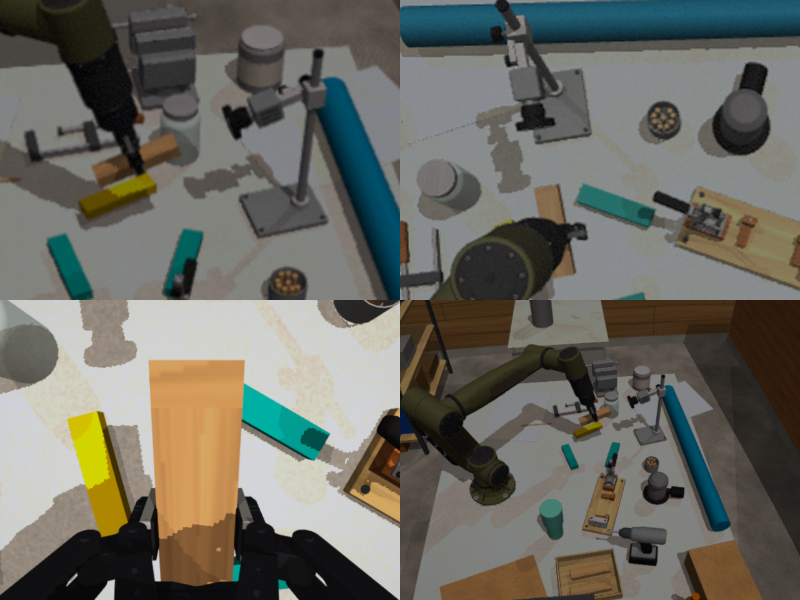

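```bash
python3 - <<'E'
from final import *
C=Lp+.18*n
box=np.array([[sx*.08,sy*.02,sz*.012] for sx in(-1,1) for sy in(-1,1) for sz in(-1,1)])@Rw.T+C
E=[(a,b) for a in range(8) for b in range(a+1,8) if bin(a^b).count("1")==1]
a=np.linspace(0,6.28,60);ring=Lp+.033*(np.cos(a)[:,None]*y+np.sin(a)[:,None]*z)
j=np.load("jig.npy");ax=np.array([np.cos(j[2]),np.sin(j[2])])
tiles=[]
for nm,(x0,y0) in(("side9",(300,120)),("top9",(170,150))):
    im=cv2.imread(f"pics/{nm}.png");k=load(nm);S=4
    w,h=100,75
    raw=cv2.resize(im[y0:y0+h,x0:x0+w],None,fx=S,fy=S,interpolation=cv2.INTER_CUBIC);c=raw.copy()
    f=lambda P:[tuple(np.int32((p-[x0,y0]+.5)*S)) for p in proj(P,k)]
    b=f(box)
    for e in E: cv2.line(c,b[e[0]],b[e[1]],(0,0,255),1)
    for p in f(ring): cv2.circle(c,p,1,(0,255,0),-1)
    tiles.append(np.vstack([raw,c]))
cv2.imwrite("pics/c10.png",np.hstack(tiles))
im=cv2.imread("pics/side9.png");b=cv2.imread("pics/top9.png")
cv2.imwrite("pics/c11.png",np.hstack([cv2.resize(im[230:305,310:370],(480,600),interpolation=cv2.INTER_CUBIC),cv2.resize(b[210:270,280:340],(320,320)if 0 else (320,600),interpolation=cv2.INTER_CUBIC)]))
for q in((-.252,.118),):print(proj([*(j[:2]+ax*q[0]),q[1]],load("side9")),proj([*(j[:2]+ax*q[0]),q[1]],load("top9")))
E
```

```text
[[343.60109008 244.23279911]] [[287.23170193 227.36216936]]
```

View pics/c10.png

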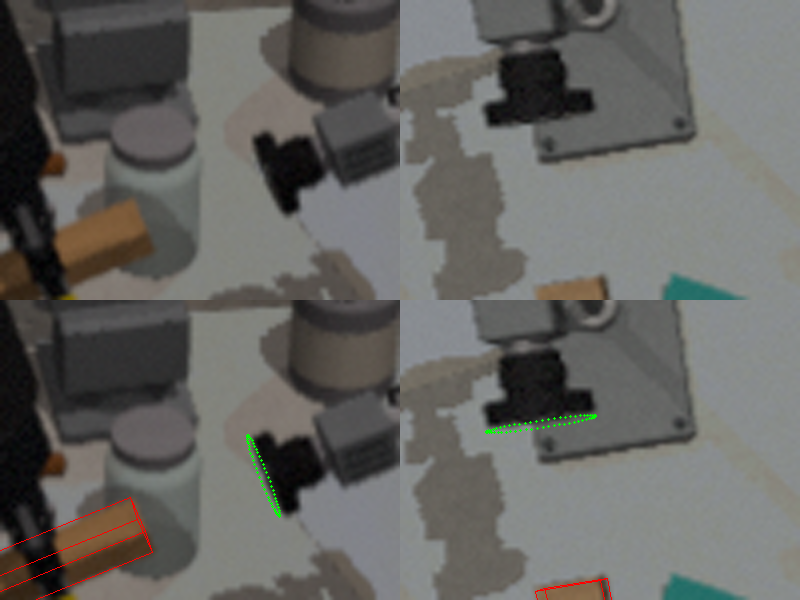

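View pics/c11.png

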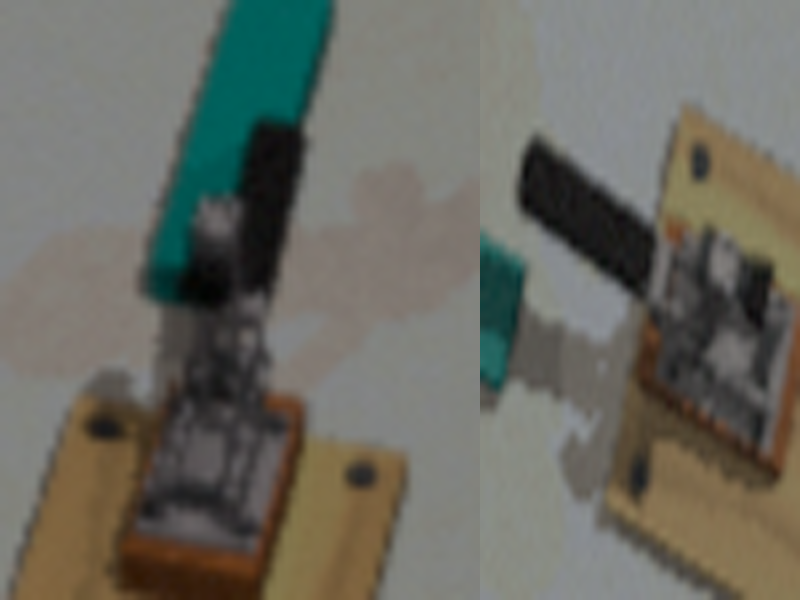

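```bash
python3 - <<'E'
from final import *
s0=cv2.imread("pics/side0.png");s9=cv2.imread("pics/side9.png");t0=cv2.imread("pics/top0.png");t9=cv2.imread("pics/top9.png")
d=cv2.absdiff(s0,s9).max(2);print("side head diff",d[130:230,355:430].mean(),np.percentile(d[130:230,355:430],99)); d=cv2.absdiff(t0,t9).max(2);print("top",d[90:190,170:245].mean(),np.percentile(d[90:190,170:245],99))
C=Lp+.18*n
box=np.array([[.08,sy*.02,sz*.012] for sy,sz in((-1,-1),(-1,1),(1,1),(1,-1))])@Rw.T+C
a=np.linspace(0,6.28,90);ring=Lp+.031*(np.cos(a)[:,None]*y+np.sin(a)[:,None]*z)
til=[]
for im,nm,(x0,y0) in((s9,"side9",(325,140)),(t9,"top9",(185,170))):
    S=8;w,h=50,60 if nm=="top9" else 45
    h=37 if nm=="side9" else 60
    w=50
    raw=cv2.convertScaleAbs(cv2.resize(im[y0:y0+h,x0:x0+w],None,fx=S,fy=S,interpolation=cv2.INTER_CUBIC),alpha=1.5,beta=15);c=raw.copy();k=load(nm)
    f=lambda P:np.int32((proj(P,k)-[x0,y0]+.5)*S)
    cv2.polylines(c,[f(box)],True,(0,0,255),1);cv2.polylines(c,[f(ring)],True,(0,255,0),1)
    til.append(np.hstack([raw,c]))
cv2.imwrite("pics/c12.png",til[0]);cv2.imwrite("pics/c13.png",til[1])
E
```

```text
side head diff 10.8428 16.0
top 4.7030666666666665 10.0
```

View pics/c12.png

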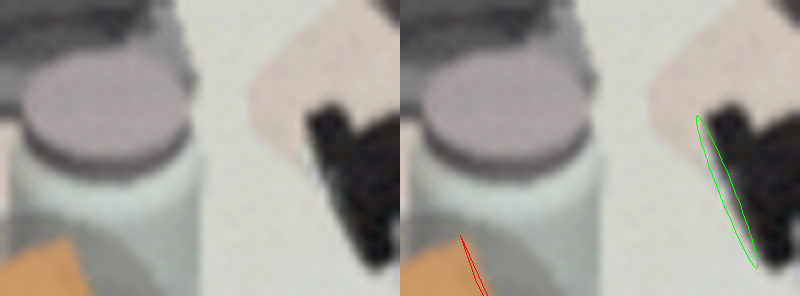

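View pics/c13.png

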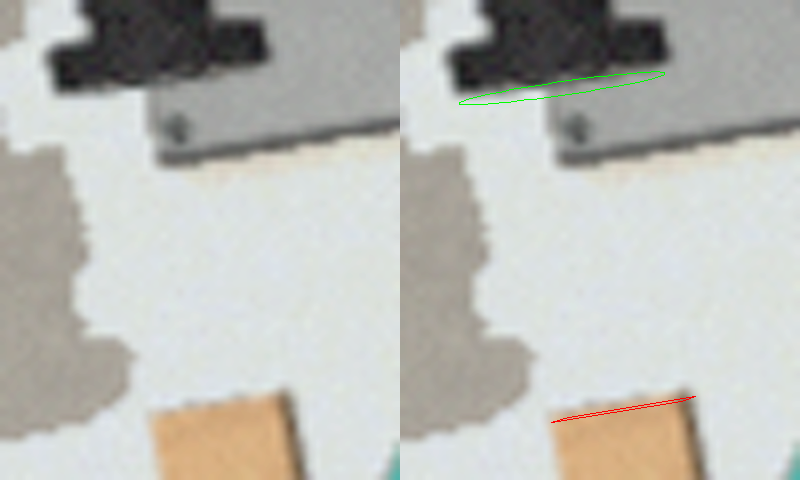

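```bash
python3 - <<'E'
from final import *
from scipy.optimize import least_squares
j=np.load("jig.npy");ax=np.array([np.cos(j[2]),np.sin(j[2])]);A,B=load("side9"),load("top9")
P=lambda q:[*(j[:2]+ax*q[0]),q[1]]
for nm,a,b in(("rubber tip",(335.6,265.6),(331.6,239)),("handle top",(344.5,245.5),(285.5,226))):
    r=least_squares(lambda q:np.r_[proj(P(q),A)[0]-a,proj(P(q),B)[0]-b],[-.15,.13]);print(nm,r.x.round(3),r.fun.round(1))
s=ctrl.sense();print(s["clock"],s["opening"],s["ft_force"].round(1),abs(s["qvel"]).max())
E
```

```text
rubber tip [-0.125  0.165] [-1.4 -0.3 -0.5  1.1]
handle top [-0.259  0.107] [-0.5 -0.3 -0.3  1.3]
30.8917 0.03912540721704135 [-0.5  0.1 -1.1] 0.0012394582717633103
```

```bash
python3 -c "
from workcell import ctrl
ctrl.job_done();s=ctrl.sense();print(s['clock'],s['opening'])"
```

```text
the job is handed in; nothing more can be done
the job is handed in; nothing more can be done
```

The job is handed in at about 31 s of the 64 s allowed. The toggle clamp is wide open, and the arm is holding the rail from the jig in front of the inspection camera. I got no verdict back.

- **Clamp:** I pushed the handle back to its stop, then pressed it once more from above to make sure. The handle top is now about 112 mm further back and 76 mm lower, slightly past the stated 105 and 65 mm. The arm stands upright.
- **Lens position:** I measured it from four wrist views, which agreed to about 0.2 mm. It sits at (0.693, 0.248, 0.261) m, tilted down 0.259 rad. The network's own lens point was about 60 mm off in x (it marked the camera body), so I did not use it.
- **Rail:** It is gripped at its middle with a 39 mm opening and was lifted out with no measurable slip. The arm reached its commanded pose to within 0.2 mm, with the bored end set 100 mm from the glass, centred and square, and the holes level.
- **Final check:** In the side and top pictures, rail and lens were both offset by about 1 pixel (2–3 mm) the same way. The gap between them agrees with 100 mm to about 1 mm.
- **Weaker checks:**
  - The rail's pitch in the grip measured −0.6°, which is within the measurement error, so I corrected for only half of it.
  - Comparing pictures from before and after showed no movement of the camera head. I only looked over the rest of the bench, and nothing seemed out of place.

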